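# Pack a lunch box in layers: tin, clip-in divider, lemon

### The arm

A 6-joint arm with a two-finger parallel gripper is mounted at the origin on a cart in front of the work surface, level with it; the furniture and walls round the work are solid. World frame = base frame: x ahead of the robot, y to its left, z up, the work surface at z = 0. Lengths are in mm, angles in rad, forces in N, time in s.
With the tool pointing down it reaches from about 275 to 825 mm from the base axis. Payload 4.9 kg.
Tool frame: the origin (TCP) lies at the very end of the fingers, on their centre line; the grasp point (between the pads) lies 19 mm behind it; z points along the fingers, y is the line along which they close (so a half turn about z gives the same grasp; the last joint's range is limited). The gripper opens to 85 mm and grips with 20 to 120 N. Pads are 22 mm wide; open, the fingers measure 114 mm over their backs; the gripper's body (76 mm by 85 mm) begins 54 mm behind the grasp point. The pads swing forward as they close: fully open they stand 13 mm farther back than shut.
Start: joints at [-1.471, 0.326, -0.193, 1.052, 0, 1.437], TCP at [127.433, -535.051, 231.281] pointing down, gripper open.
Joint ranges: [-2.65, 2.65], [-0.97, 1.79], [-1.3, 1.35], [-1.93, 2.1], [-1.47, 1.37], [-3.14, 3.14]. Speed limits (rad/s): [2.57, 2.57, 3.14, 3.14, 3.14, 3.14].

### API

Orientations are given as [roll, pitch, yaw] about the fixed x, y, z axes, in that order (R = Rz(yaw) Ry(pitch) Rx(roll)).
In Python, from bench import bot, solve_ik, imaging gives the robot as it stands. Calls block until the motion is done:
- bot.move_ptp(position, orientation): joint-space move of the TCP to a pose.
- bot.movel(position, rot=None, max_speed=150, threshold=None): straight line of the TCP; rot=None keeps the orientation; max_speed is the mean speed in mm/s. With threshold (N) it stops when the force on the tool has changed by that much, and returns True; else False.
- bot.move_j(angles): joint-space move.
- bot.grip(opening, effort=None): opening from 0.0 (shut) to 1.0 (fully open); effort is the grip in N (None keeps the last); returns when the fingers have stopped.
- bot.dwell(seconds).
- solve_ik(position, orientation): joint angles nearest the present ones, or None.
- bot.get_state(): the state.
- imaging.capture(name): name is "side" or "top"; returns the picture (384x512x3 uint8, blue, green, red); there is no depth.
- imaging.camera_model(name): a dict with "K" (3x3 intrinsics, pixels), "k1" (the pictures are not rectified: a ray, as slopes to the right and down, at radius r is drawn at 1 + k1 r^2 times it, then the intrinsics apply), "position" and "rotation" of the camera in the world. Camera axes: x right, y up, looking along -z (the intrinsics and any distortion apply to the point x, -y, -z); pixel columns grow to the right and rows downward; lengths in mm; the calibration is good to about 2 mm. A picture is of the moment at which its call begins. camera_model takes no time and is no camera call.
A pose or a line that the arm cannot do raises bot.IKError and nothing moves.
- bot.sign_off(): hands the job in; it is judged then, once.
The state is a dict: "t": time; "qpos": joint angles; "joint_velocities": joint speeds; "effort": joint torques, N m; "tcp_pos": TCP position; "orientation": TCP orientation; "contact_force": force on the tool from outside, world axes, zero at the start; "wrist_torque": the same for the moment, N m; "opening": opening from 0.0 (shut) to 1.0 (fully open); "gripper_force": force on a finger pad.
Only numpy, scipy, OpenCV 4.12 (cv2) and the standard library are available. Lean on these libraries where they do the work, as an engineer would, in place of code of your own. Each camera call takes 0.05 s, during which the arm holds its last target. There are 200 camera calls.

### The job

Finish packing the open lunch box: stand the tin from the table on the bottom beside the one already packed, then clip the divider in level above both tins - hook its tongue under the lip of the box first, then press the other end down, no harder than needed, until the sprung catch snaps back over it - and finally lay the lemon gently on the divider in the larger space, the one on the tongue side of its grip rib. Leave everything else on the table where it stands.

Things in the scene. Friction and masses are not known exactly. Their poses are not given: they have to be found in the camera images.
- lunch_box: Open grey lunch box, fixed to the table. Outside 188 (x) x 128 (y) x 93 mm high, walls and floor 4 mm. Origin: centre of its underside. Its -x wall, facing roughly to the robot, has the lip; its +x wall the sprung catch. Posts in the inner corners (7 mm off the long walls, at x -75 to -53 and 64 to 90) end at z = 80 mm: the divider's underside rests on them; its top is then 8 mm below the rim.
- lip (a point): Middle of the lip's lower inner edge; axes as the box's. The lip is a bar 80 mm wide (y) on the box's -x wall that reaches 11.5 mm into the box; underside at z = 90 mm of the box, top about level with the rim. The space below it is open.
- catch (a joint): Black sprung tongue, 36 mm wide, in a notch of the box's +x wall: its lean outward in rad, 0 at rest, limit 0.16; the spring drives it back. Its nose reaches 6 mm into the box at z = 87 to 91 mm, with a ramp above up to z = 108. A divider end pressed down on the ramp leans it out some 0.08 rad (5 to 20 N), drops under the nose and the catch snaps back. Its tab ends at z = 118.
- divider: Pale plastic divider, 160 g, flat on the table. Plate x -74.5 to +88.5, 114 (y) x 5 mm; a tongue 60 mm wide goes on to x = -88.5 (177 mm in all). Origin: its underside, mid-length; z up. Grip rib at x = +32: 12 mm thick (x), 64 wide (y), top at z = 39. The opening from lip to +x wall is 168.5 mm, so it enters only with the tongue end 20 to 40 degrees low. Home it has 3 mm play in x, 6 in y.
- divider_grip (a point): Middle of the grip rib, 29 mm above the divider's underside, 10 mm below the rib's top; axes as the divider's (the rib is pinched along x).
- divider_tip (a point): Middle of the tongue's end edge, on the divider's underside (x = -88.5 mm of the divider).
- divider_end (a point): Middle of the divider's other end edge, on its underside (x = +88.5 mm of the divider): the end that goes under the catch.
- tin: Small food tin to be packed: upright cylinder 58 mm in diameter, 72 mm high, 180 g (hidden variation), alone on the table to the left. Origin: centre of its underside; z up.
- packed_tin: The same size of tin, already standing on the box's floor in the half next to the lip, about 46 mm from the box's middle. Origin: centre of its underside. The half next to the catch is free.
- lemon: Lemon lying on its side, 82 (x, long axis) x 58 (y) x 57 mm high, about 120 g. Origin: its underside at the start, below its middle.
- lemon_center (a point): Middle of the lemon, 28.5 mm above its origin; axes as the lemon's.
- mug: Bystander: blue mug 77 mm wide, 90 mm high, behind and to the right of the box.
- shaker: Bystander: salt shaker 44 mm wide, 90 mm high, at the back left.
- jam: Bystander: jam jar 65 mm wide, 90 mm high, behind the box.

How it is judged (in metres and radians):
On the way, in this order (a step that is already met when the one before it is completed fails the run):
1. both tins stand upright on the box's floor and the new one is let go (x of tin in the frame of lunch_box between -0.075 and 0.075 m and y of tin in the frame of lunch_box between -0.045 and 0.045 m and z of tin in the frame of lunch_box between -0.002 and 0.01 m and angle between each of tin, packed_tin's own z axis and vertical below 0.12 rad and x of packed_tin in the frame of lunch_box between -0.075 and 0.075 m and y of packed_tin in the frame of lunch_box between -0.045 and 0.045 m and z of packed_tin in the frame of lunch_box between -0.002 and 0.01 m and contact force between each of the arm, the fingers and tin below 0.2 N), for 0.2 s.
2. the divider lies level on its rests, tongue under the lip, catch snapped back over its other end (z of divider_tip in the frame of lunch_box between 0.076 and 0.0845 m and z of divider_end in the frame of lunch_box between 0.077 and 0.0835 m and x of divider_tip in the frame of lunch_box below -0.081 m and angle between the z axis of divider and the z axis of lunch_box, either way round below 0.06 rad and value of joint catch below 0.035 rad), for 0.2 s.
3. the lemon lies on the divider, in the space on the tongue side of the rib, and is let go (x of lemon_center in the frame of divider between -0.075 and 0.02 m and y of lemon_center in the frame of divider between -0.05 and 0.05 m and z of lemon_center in the frame of divider between 0.022 and 0.052 m and contact force between each of the arm, the fingers and lemon below 0.2 N), for 0.2 s.
At the end, for the whole second after the job is handed in: Both tins upright (0.12 rad) on the box floor; divider within 3 mm of its rests at both ends, tongue under the lip, level within 0.06 rad, catch back under 0.035 rad; lemon on the divider's tongue side, its middle 22 to 52 mm above the underside; all at rest (all of step 2 and x of tin in the frame of lunch_box between -0.075 and 0.075 m and y of tin in the frame of lunch_box between -0.045 and 0.045 m and z of tin in the frame of lunch_box between -0.002 and 0.01 m and angle between each of tin, packed_tin's own z axis and vertical below 0.12 rad and x of packed_tin in the frame of lunch_box between -0.075 and 0.075 m and y of packed_tin in the frame of lunch_box between -0.045 and 0.045 m and z of packed_tin in the frame of lunch_box between -0.002 and 0.01 m and x of lemon_center in the frame of divider between -0.075 and 0.02 m and y of lemon_center in the frame of divider between -0.05 and 0.05 m and z of lemon_center in the frame of divider between 0.022 and 0.052 m and linear speed of each of tin, packed_tin, divider, lemon below 0.02 m/s); the robot touches nothing.
It fails at once if the divider is forced: more than 80 N between it and the lunch box (contact force between divider and lunch_box above 80 N).
It fails at once if the lemon is squashed onto the divider: more than 40 N between them (contact force between lemon and divider above 40 N).
It fails at once if the lemon is dropped: it falls, out of the fingers, faster than 0.8 m/s (a fall of about 30 mm) (linear speed of lemon above 0.8 m/s and contact force between the fingers and lemon below 0.1 N).
It fails at once if mug, salt shaker or jam jar is shifted by more than 30 mm (distance of any of mug, shaker, jam from where it was at the start of the episode above 0.03 m).
It also fails if it takes over 64 s, if anything falls off the work surface, if the arm or the gripper's body presses on something with over 40 N, if the wrist force passes 120 N, or if a joint passes its speed limit or range.

## Working session

There is one attempt and no reset: what is moved stays moved. The work goes in short steps, each a Python script; the robot and the scene stay as the last script left them, time stands still between calls to the robot, and variables do not carry over. Pictures are saved under pics/ and viewed, at most 10 in all, crops included, and the job is handed in when it is done.

```bash
ls; mkdir -p pics; python3 - <<'E'
from bench import bot, solve_ik, imaging
import cv2
for n in("side","top"):
    im=imaging.capture(n); cv2.imwrite(f"pics/{n}0.png",im)
    m=imaging.camera_model(n); print(n,m)
print(bot.get_state())
E
```

```text
pics
side {'K': array([[466.78849642,   0.        , 253.02012732],
       [  0.        , 466.78849642, 195.73448071],
       [  0.        ,   0.        ,   1.        ]]), 'k1': -0.17613510367677992, 'position': array([ 602.39271329, 1061.09023872,  672.25208679]), 'rotation': array([ 1.06277917, -0.01628403,  3.07931601])}
top {'K': array([[356.89700289,   0.        , 259.15659703],
       [  0.        , 356.89700289, 191.75552145],
       [  0.        ,   0.        ,   1.        ]]), 'k1': -0.10655459620461409, 'position': array([374.60471607, -20.32862828, 901.20481727]), 'rotation': array([ 0.18592896,  0.03060182, -1.55684049])}
{'t': 0.1, 'qpos': array([-1.47117993e+00,  3.26864687e-01, -1.93502795e-01,  1.05196911e+00,
        8.64688847e-06,  1.43657928e+00]), 'joint_velocities': array([ 3.40113453e-04, -3.93868087e-04,  8.42447395e-04,  1.45961412e-03,
        6.57971730e-05,  2.95558650e-04]), 'effort': array([ 8.08745172e-04, -4.44239974e+01,  2.63038069e+01,  7.87658704e-03,
       -8.30848035e-05,  1.54041277e-05]), 'tcp_pos': array([ 127.39222892, -534.51102467,  230.57570527]), 'orientation': array([-3.14006740e+00, -2.14678739e-04,  2.33833272e-01]), 'contact_force': array([0.55965135, 0.67572677, 0.14879901]), 'wrist_torque': array([ 0.03118819, -0.0290855 ,  0.03398039]), 'gripper_force': 0.0, 'opening': 1.0017977584785185}
```

View pics/side0.png

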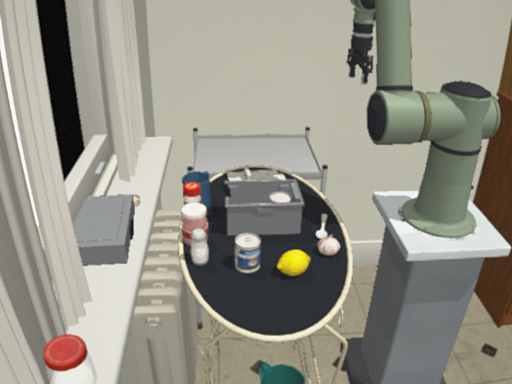

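View pics/top0.png

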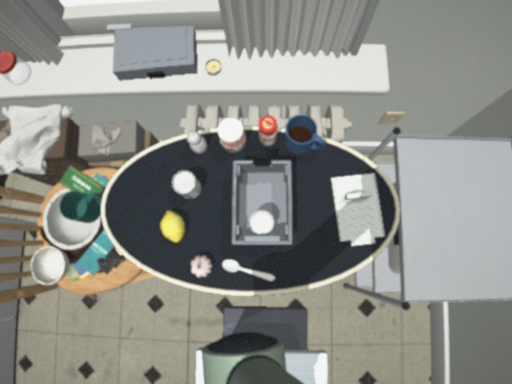

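The top view shows the box at about (262,202), the packed tin at (262,222), the tin at (186,184), the lemon at (173,227) and the divider at (357,208) with its tongue towards the robot at (361,239). In the side view the tin is at (247,253), the lemon at (293,262) and the box at (263,207). Next I'll take enlarged crops and write the helper.

```bash
cat > h.py <<'E'
import numpy as np, cv2
from scipy.spatial.transform import Rotation as Rot
from bench import bot, solve_ik, imaging
CM={n:imaging.camera_model(n) for n in("side","top")}
def cam(n):
    m=CM[n]; r=np.array(m["rotation"]); R=r if r.shape==(3,3) else Rot.from_euler("xyz",r).as_matrix()
    return m["K"],m["k1"],np.array(m["position"]),R
def ray(n,px):
    K,k1,p,R=cam(n)
    d=cv2.undistortPoints(np.array([[px]],float),K,np.array([k1,0,0,0.]))[0,0]
    v=R@np.array([d[0],-d[1],-1]); return p,v/np.linalg.norm(v)
def onplane(n,px,z):
    p,v=ray(n,px); return p+v*(z-p[2])/v[2]
def tri(a,b):  # px in top, px in side
    p,u=ray("top",a); q,v=ray("side",b)
    s=np.linalg.lstsq(np.c_[u,-v],q-p,rcond=None)[0]
    A=p+u*s[0];B=q+v*s[1]; return (A+B)/2,np.linalg.norm(A-B)
def proj(n,P):
    K,k1,p,R=cam(n); c=R.T@(np.array(P,float)-p); x=np.array([c[0],-c[1]])/-c[2]
    x=x*(1+k1*x@x); return K[:2,:2]@x+K[:2,2]
E
python3 - <<'E'
from h import *
t=cv2.imread("pics/top0.png");s=cv2.imread("pics/side0.png")
print(proj("top",[400,0,0]),proj("side",[400,0,0]))
cv2.imwrite("pics/topz.png",cv2.resize(t[150:255,150:390],None,fx=3.33,fy=3.33,interpolation=cv2.INTER_CUBIC))
cv2.imwrite("pics/sidez.png",cv2.resize(s[160:285,175:345],None,fx=4.7,fy=4.7,interpolation=cv2.INTER_CUBIC))
E
```

```text
[262.1985004  248.26581788] [299.06562045 220.75454467]
```

View pics/topz.png

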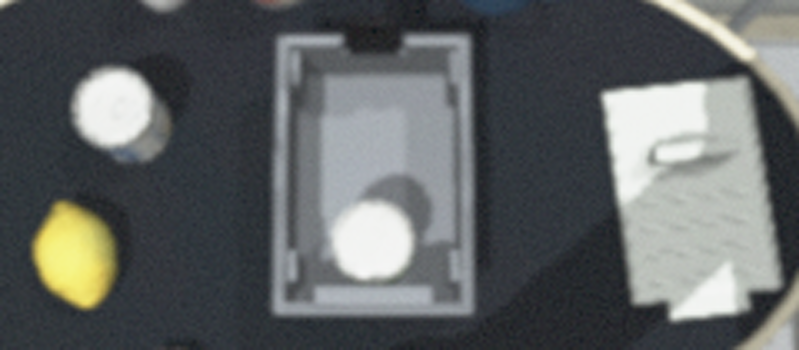

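View pics/sidez.png

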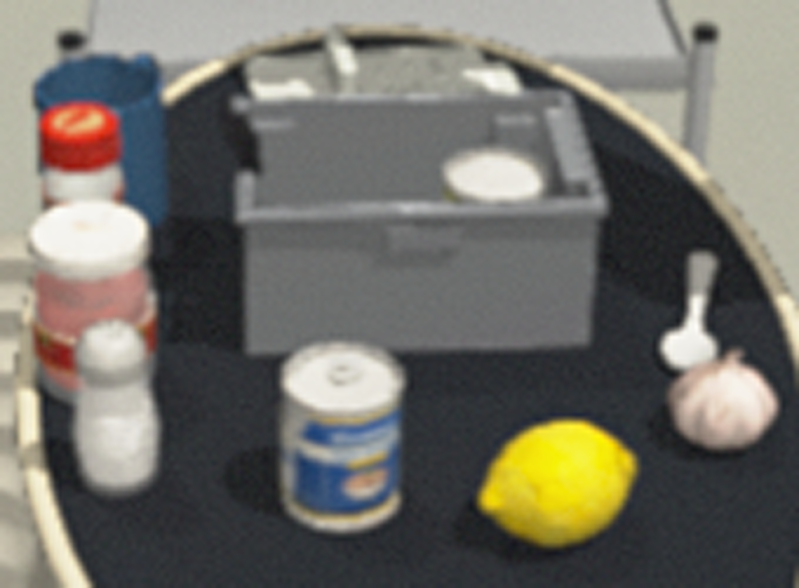

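Topz shows the tin lid at (112,107), the lemon at (75,256), the box rim corners at (276,36) to (473,313), the divider corners at (601,91), (747,77), (782,289) and (632,305), and the rib top at (678,151). Sidez shows the lid at (344,371), the lemon at (562,484) and the rib at (342,60). I'll measure these with masks.

```bash
python3 - <<'E'
from h import *
np.set_printoptions(precision=1,suppress=True)
t=cv2.imread("pics/top0.png");s=cv2.imread("pics/side0.png")
def big(mask,x0,y0,x1,y1):
    m=np.zeros_like(mask);m[y0:y1,x0:x1]=mask[y0:y1,x0:x1]
    c=max(cv2.findContours(m,cv2.RETR_EXTERNAL,cv2.CHAIN_APPROX_NONE)[0],key=cv2.contourArea)
    M=cv2.moments(c);return c,np.array([M['m10'],M['m01']])/M['m00']
hs=lambda i:cv2.inRange(cv2.cvtColor(i,cv2.COLOR_BGR2HSV),(20,120,80),(35,255,255))
cl,a=big(hs(t),150,200,200,250); cs,b=big(hs(s),270,240,320,285)
P,e=tri(a,b);print("lemon",a,b,P,e)
# lemon axis in plane
pts=np.array([onplane("top",p[0],28)[:2] for p in cl],np.float32)
print(cv2.minAreaRect(pts),cv2.fitEllipse(pts))
wh=lambda i,v:cv2.inRange(i,(v,v,v),(255,255,255))
for v in(170,200):
    c,a=big(wh(t,v),165,165,203,192);c2,b=big(wh(s,v),230,225,265,250)
    pp=np.array([onplane("top",q[0],72)[:2] for q in c],np.float32)
    print("tin",a,b,tri(a,b),cv2.minEnclosingCircle(pp))
c,a=big(wh(t,190),245,205,280,240);print("packed",a,onplane("top",a,76))
g=cv2.cvtColor(t,cv2.COLOR_BGR2GRAY)
c,a=big(cv2.inRange(g,95,255),325,165,388,250)
pp=np.array([onplane("top",q[0],5)[:2] for q in c],np.float32)
print("div",a,cv2.minAreaRect(pp));
z=lambda x,y:np.array([150+(x+.5)/3.33-.5,150+(y+.5)/3.33-.5])
sz=lambda x,y:np.array([175+(x+.5)/4.7-.5,160+(y+.5)/4.7-.5])
for q in[(601,91),(747,77),(782,289),(632,305),(670,321),(749,310)]:print("dc",onplane("top",z(*q),5))
print("rib",onplane("top",z(678,151),39),"rib tri",tri(z(678,151),sz(341,40)))
B=[(276,36),(470,36),(473,313),(274,313)]
for q in B:print("box",onplane("top",z(*q),93))
for q,r in zip([B[2],B[3],B[1]],[(568,95),(604,211),(238,103)]):print("boxtri",tri(z(*q),sz(*r)))
E
```

```text
lemon [171.8 226.7] [293.4 262.1] [448.2 223.6  31.2] 0.27817583981526667
((449.2613525390625, 222.8818359375), (68.83094787597656, 62.08422088623047), 58.68217468261719) ((448.87835693359375, 224.77334594726562), (53.83377456665039, 77.45404052734375), 115.24327850341797)
tin [183.7 181.5] [247.1 240.4] (array([552.9, 189.8,  70.7]), np.float64(2.374827372899464)) ((552.9627685546875, 189.4046630859375), 27.82318115234375)
tin [183.8 181.7] [247.3 240.8] (array([552.5, 189.7,  69.7]), np.float64(2.7024500127066173)) ((553.89013671875, 188.64599609375), 26.415658950805664)
packed [261.  221.7] [458.9   1.9  76. ]
div [357.4 208.3] ((500.52032470703125, -240.33087158203125), (182.5114288330078, 118.3465576171875), 6.971872329711914)
dc [ 583.  -172.6    5. ]
dc [ 595.2 -286.9    5. ]
dc [ 431.4 -306.6    5. ]
dc [ 419.  -192.5    5. ]
dc [ 407.2 -220.8    5. ]
dc [ 415.6 -280.8    5. ]
rib [ 530.3 -222.8   39. ] rib tri (array([ 529. , -219.6,   53.8]), np.float64(2.7654667422327615))
box [600.7  70.2  93. ]
box [601.5 -66.5  93. ]
box [408.4 -68.2  93. ]
box [406.8  66.3  93. ]
boxtri (array([407.2, -68.1,  90.2]), np.float64(2.8448271532744305))
boxtri (array([406.3,  66.7,  90.1]), np.float64(1.2276505256799852))
boxtri (array([600.2, -66.4,  89.4]), np.float64(4.402357661751446))
```

```bash
python3 - <<'E'
from h import *
S=lambda l:(lambda s:print(l,round(s["t"],2),np.round(s["tcp_pos"],1),np.round(s["orientation"],3),"op",round(s["opening"],3),"F",np.round(s["contact_force"],1),"g",round(s["gripper_force"],1)))(bot.get_state())
pi=np.pi
bot.move_ptp([553,189.5,150],[pi,0,0.0]);S("above")
print(bot.movel([553,189.5,32],max_speed=200,threshold=15));S("down")
bot.grip(0.0,effort=40);S("grip")
bot.movel([553,189.5,150],max_speed=250);S("up")
cv2.imwrite("pics/t1.png",imaging.capture("top"));cv2.imwrite("pics/s1.png",imaging.capture("side"))
E
```

```text
above 3.73 [553.2 189.1 150. ] [ 3.141e+00 -0.000e+00 -1.000e-03] op 1.003 F [-0.1  0.5 -0.3] g 0.0
False
down 4.47 [553.8 189.5  32.8] [-3.141e+00 -1.000e-03 -0.000e+00] op 1.0 F [ 0.5 -0.4  0.3] g 0.0
grip 4.86 [554.4 190.1  33.7] [-3.14e+00 -3.00e-03  0.00e+00] op 0.663 F [-0.4  0.6  6.3] g 42.9
up 5.48 [552.2 189.3 149.1] [ 3.141e+00  1.000e-03 -0.000e+00] op 0.659 F [-0.  -0.4 -2.2] g 43.1
```

```bash
cat >> h.py <<'E'
pi=np.pi
def S(l):
    s=bot.get_state();print(l,round(s["t"],2),np.round(s["tcp_pos"],1),np.round(s["orientation"],3),"op",round(s["opening"],3),"F",np.round(s["contact_force"],1),"g",round(s["gripper_force"],1))
E
python3 - <<'E'
from h import *
bot.movel([541,0.5,155],[pi,0,0.012],max_speed=250);S("over")
bot.movel([541,0.5,50],max_speed=200)
print(bot.movel([541,0.5,33],max_speed=40,threshold=6));S("down")
bot.grip(0.80);S("open")
p=bot.get_state()["tcp_pos"]
bot.movel([p[0],p[1],160],max_speed=250)
bot.move_ptp([532,-236.6,110],[pi,0,0.121-pi/2]);S("above rib")
print(bot.get_state()["qpos"])
cv2.imwrite("pics/t1.png",imaging.capture("top"));s=imaging.capture("side");cv2.imwrite("pics/s1.png",s)
cv2.imwrite("pics/s1z.png",cv2.resize(s[150:275,175:345],None,fx=4.7,fy=4.7,interpolation=cv2.INTER_CUBIC))
E
```

```text
Traceback (most recent call last):
bench.IKError: the arm cannot follow that straight line within its joint ranges
```

```bash
python3 - <<'E'
from h import *
np.set_printoptions(precision=3,suppress=True)
print(bot.get_state()["qpos"])
for a in [([541,0.5,155],0.012),([541,0.5,155],pi),([541,.5,37],0.012),([541,.5,37],pi),([532,-236.6,110],.121-pi/2),([532,-236.6,110],.121+pi/2),([448,224,100],.4),([478,0,150],0)]:
    print(a,solve_ik(a[0],[pi,0,a[1]]))
E
```

```text
[ 0.204  0.455 -0.222  0.897 -0.    -2.938]
([541, 0.5, 155], 0.012) [-0.136  0.373 -0.331  0.866  0.     2.994]
([541, 0.5, 155], 3.141592653589793) [-0.136  0.373 -0.331  0.866  0.    -0.136]
([541, 0.5, 37], 0.012) [-0.136  0.519 -0.456  0.595  0.     2.994]
([541, 0.5, 37], 3.141592653589793) [-0.136  0.519 -0.456  0.595  0.    -0.136]
([532, -236.6, 110], -1.4497963267948966) [-0.545  0.49  -0.274  0.807  0.    -2.237]
([532, -236.6, 110], 1.6917963267948966) [-0.545  0.49  -0.274  0.807  0.     0.905]
([448, 224, 100], 0.4) [ 0.316  0.371 -0.502  0.698  0.     3.058]
([478, 0, 150], 0) [-0.155  0.271 -0.497  0.803  0.     2.987]
```

```bash
python3 - <<'E'
from h import *
bot.movel([541,0.5,155],[pi,0,-0.3],max_speed=250);S("over")
bot.movel([541,0.5,50],max_speed=200)
print(bot.movel([541,0.5,33],max_speed=40,threshold=6));S("down")
bot.grip(0.77);S("open")
p=bot.get_state()["tcp_pos"]
bot.movel([p[0],p[1],160],max_speed=250)
bot.move_ptp([532,-236.6,110],[pi,0,0.121+pi/2]);S("above rib")
cv2.imwrite("pics/t1.png",imaging.capture("top"));s=imaging.capture("side");cv2.imwrite("pics/s1.png",s)
cv2.imwrite("pics/s1z.png",cv2.resize(s[150:275,175:345],None,fx=4.7,fy=4.7,interpolation=cv2.INTER_CUBIC))
E
```

```text
over 6.49 [540.7   1.2 154.5] [-3.141e+00  1.000e-03 -2.990e-01] op 0.654 F [-0.3  0.2 -1.5] g 43.0
True
down 7.51 [5.427e+02 5.000e-01 4.100e+01] [-3.141 -0.004 -0.3  ] op 0.656 F [-0.4  2.   5.3] g 42.9
open 7.77 [5.428e+02 4.000e-01 4.110e+01] [-3.142 -0.004 -0.3  ] op 0.769 F [-0.2  1.5  7.8] g 1.2
above rib 11.64 [ 532.  -236.5  110. ] [ 3.142 -0.     1.692] op 0.77 F [0.5 0.3 0.3] g 0.0
```

View pics/s1z.png

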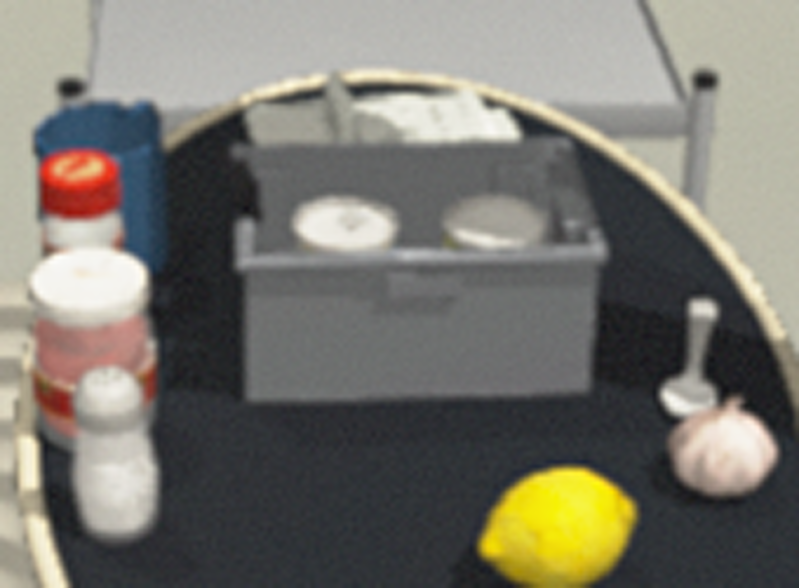

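Both tins now stand in the box with their lids level, at (345,222) and (497,220). Next I'll grip the divider.

```bash
cat >> h.py <<'E'
BC=np.array([504.4,0.5,0]);BY=0.012
GRIP=np.array([32,0,12.])
def dpose(tip,th,dyaw=0,grip=GRIP):
    """TCP pose for tip (box coords, mm), tilt th deg (tongue low)."""
    Rb=Rot.from_euler("z",BY).as_matrix()
    Rd=Rb@Rot.from_euler("z",dyaw).as_matrix()@Rot.from_euler("y",-np.radians(th)).as_matrix()
    p=BC+Rb@np.array(tip,float)+Rd@(grip-np.array([-88.5,0,0]))
    Rt=Rd@Rot.from_euler("xyz",[pi,0,pi/2]).as_matrix()
    return list(p),list(Rot.from_matrix(Rt).as_euler("xyz"))
E
python3 - <<'E'
from h import *
for a in [([-60,0,150],25),([-70,0,78.5],25),([-89,0,80],8)]:
    P=dpose(*a); print(P,solve_ik(*P))
print(bot.movel([532,-236.6,12],max_speed=150,threshold=12));S("down")
bot.grip(0,effort=80);S("grip")
bot.movel([532,-236.6,140],max_speed=200);S("up")
cv2.imwrite("pics/t2.png",imaging.capture("top"));s=imaging.capture("side");cv2.imwrite("pics/s2.png",s)
bot.movel(*dpose([-60,0,160],25),max_speed=150);S("over")
t=imaging.capture("top");cv2.imwrite("pics/t3.png",t);s=imaging.capture("side");cv2.imwrite("pics/s3.png",s)
a=cv2.resize(t[110:270,170:390],None,fx=2.4,fy=2.4);b=cv2.resize(s[60:280,175:345],None,fx=2.2,fy=2.2)
v=np.zeros((max(a.shape[0],b.shape[0])+0,790,3),np.uint8)
b=b[:,:790-a.shape[1]] if a.shape[1]<790 else b
v[:a.shape[0],:a.shape[1]]=a;v[:b.shape[0],a.shape[1]:a.shape[1]+b.shape[1]]=b
cv2.imwrite("pics/v3.png",v)
E
```

```text
([np.float64(548.5354912509813), np.float64(1.029651318519132), np.float64(211.80119398419407)], [np.float64(2.705260340591211), np.float64(-2.220446049250313e-16), np.float64(1.5827963267948966)]) [-0.17726032  0.05185059 -0.7027789   0.38669567  0.07959223  1.39890366]
([np.float64(538.5362112423414), np.float64(0.9096541984983961), np.float64(140.30119398419407)], [np.float64(2.705260340591211), np.float64(-2.220446049250313e-16), np.float64(1.5827963267948966)]) [-0.18191992  0.14019491 -0.83001433  0.17145799  0.08153172  1.3946531 ]
([np.float64(533.0551617763929), np.float64(0.8438784476406638), np.float64(108.65357549058673)], [np.float64(3.0019663134302466), np.float64(0.0), np.float64(1.5827963267948961)]) [-0.14983907  0.32272833 -0.56277565  0.54746739  0.02242733  1.4105053 ]
False
down 12.54 [ 532.5 -236.9   12.6] [3.141e+00 1.000e-03 1.692e+00] op 0.769 F [ 1.8  0.4 -0.1] g 0.0
grip 13.08 [ 532.5 -236.9   12.8] [3.141e+00 1.000e-03 1.692e+00] op 0.122 F [-1.1  0.5  5.7] g 79.5
up 13.88 [ 531.2 -236.1  138.8] [-3.140e+00 -1.000e-03  1.692e+00] op 0.129 F [-0.8  0.5 -2.4] g 78.4
over 15.8 [5.487e+02 5.000e-01 2.216e+02] [2.706 0.    1.582] op 0.127 F [-0.5 -0.6 -1.1] g 78.4
```

View pics/v3.png

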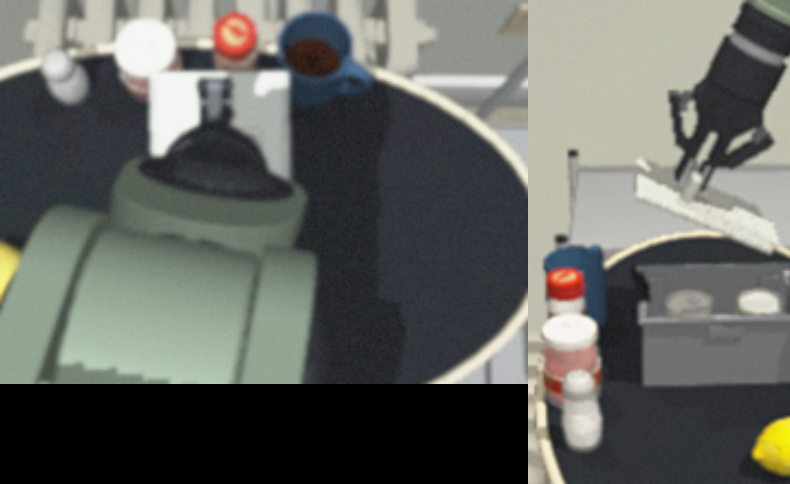

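The divider is held tilted above the box, with its +x end edge visible in the top view from (149,72) to (292,72) in the crop. I'll check its lateral centring from that edge.

```bash
python3 - <<'E'
from h import *
t=cv2.cvtColor(cv2.imread("pics/t3.png"),cv2.COLOR_BGR2GRAY).astype(float)
def edges(row,lo,hi,thr):
    r=t[row]; out=[]
    for x in range(lo,hi):
        if (r[x]-thr)*(r[x+1]-thr)<0: out.append(round(x+(thr-r[x])/(r[x+1]-r[x]),2))
    return out
for row in(143,147,151,155,160,165):
    e=edges(row,222,300,120)
    th=np.radians(25); 
    # plane of the divider top
    n=np.array([-np.sin(th),0,np.cos(th)]); tip=BC+np.array([-60,-.7,160]); P0=tip+5*n
    o=[]
    for x in (e[0],e[-1]):
        p,v=ray("top",(x,row)); o.append(p+v*((P0-p)@n)/(v@n))
    print(row,e,np.round(o[0],1),np.round(o[1],1),"mid y",round((o[0]+o[1])[1]/2,2),"w",round(o[0][1]-o[1][1],1))
t=cv2.cvtColor(cv2.imread("pics/top0.png"),cv2.COLOR_BGR2GRAY).astype(float)
for row in(165,180,195,210,235):
    x=np.arange(224,302); g=np.abs(np.gradient(t[row]))[224:302]
    lo=x[:12][g[:12].argmax()];hi=x[-16:][g[-16:].argmax()]
    a=onplane("top",(lo,row),93);b=onplane("top",(hi,row),93);print(row,lo,hi,a.round(1),b.round(1),"mid",round((a[1]+b[1])/2,2))
E
```

```text
143 [np.float64(253.52), np.float64(255.77), np.float64(262.32), np.float64(265.79), np.float64(290.63)] [596.2  14.1 236.3] [596.5 -58.2 236.4] mid y -22.02 w 72.3
147 [np.float64(224.2), np.float64(252.63), np.float64(256.41), np.float64(261.43), np.float64(266.19), np.float64(289.94)] [588.9  71.8 232.9] [589.4 -57.  233.1] mid y 7.42 w 128.8
151 [np.float64(230.89), np.float64(253.78), np.float64(256.5), np.float64(260.67), np.float64(265.5), np.float64(289.59)] [581.8  58.8 229.6] [582.3 -56.4 229.8] mid y 1.16 w 115.2
155 [np.float64(231.4), np.float64(253.45), np.float64(257.11), np.float64(260.21), np.float64(266.57), np.float64(289.54)] [574.6  57.9 226.2] [575.1 -56.5 226.5] mid y 0.7 w 114.4
160 [np.float64(231.25), np.float64(253.26), np.float64(266.2), np.float64(289.49)] [565.6  58.4 222. ] [566.1 -56.6 222.3] mid y 0.89 w 115.0
165 [np.float64(231.67), np.float64(247.05), np.float64(271.5), np.float64(290.02)] [556.5  57.7 217.8] [557.1 -57.8 218.1] mid y -0.05 w 115.5
165 233 291 [589.7  68.8  93. ] [590.5 -67.   93. ] mid 0.93
180 232 291 [553.7  70.1  93. ] [554.6 -66.8  93. ] mid 1.65
195 232 292 [518.2  69.1  93. ] [519.4 -69.   93. ] mid 0.05
210 232 292 [483.3  68.2  93. ] [484.6 -69.   93. ] mid -0.39
235 231 292 [426.2  68.9  93. ] [427.8 -68.9  93. ] mid 0.02
```

Lateral centring agrees to within 1 mm, so I'll insert it.

```bash
python3 - <<'E'
from h import *
bot.movel(*dpose([-69,0,100],25),max_speed=150);S("a")
print(bot.movel(*dpose([-69,0,79],25),max_speed=50,threshold=10));S("b")
s=bot.get_state();f0=s["contact_force"]
if np.abs(f0).max()<12:
    print(bot.movel(*dpose([-92,0,79],25),max_speed=25,threshold=6));S("hook")
print([np.round(dpose([x,0,79],25)[0],1) for x in(-69,-86,-89,-92)])
t=imaging.capture("top");cv2.imwrite("pics/t4.png",t);s=imaging.capture("side");cv2.imwrite("pics/s4.png",s)
cv2.imwrite("pics/s4z.png",cv2.resize(s[100:240,200:330],None,fx=4.2,fy=4.2,interpolation=cv2.INTER_CUBIC))
E
```

```text
a 16.46 [540.    0.7 162.1] [ 2.705 -0.     1.583] op 0.124 F [ 0.4 -0.2 -1.6] g 78.5
False
b 17.02 [539.4   1.  140.5] [ 2.706 -0.     1.583] op 0.124 F [ 0.8  0.3 -1.2] g 78.5
True
hook 17.83 [520.4   0.7 142.4] [ 2.7   -0.     1.583] op 0.128 F [ 3.9 -0.3 -2.9] g 78.4
[array([539.5,   0.9, 140.8]), array([522.5,   0.7, 140.8]), array([519.5,   0.7, 140.8]), array([516.5,   0.6, 140.8])]
```

View pics/s4z.png

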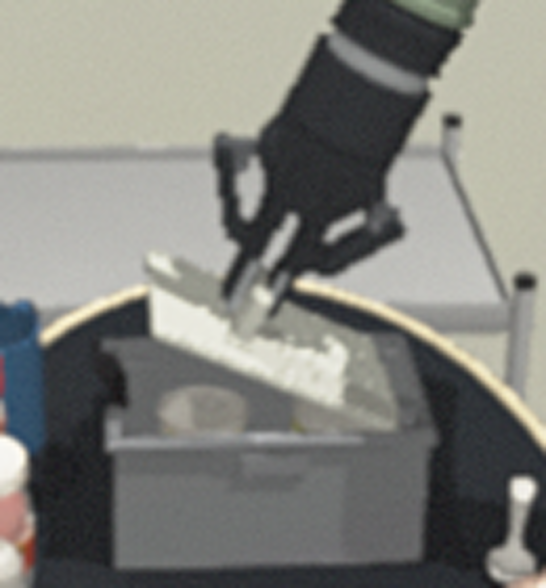

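The tongue is under the lip: contact came at tip x≈-88, which matches the box's -x wall and not the lip. Now I'll rotate the other end down.

```bash
python3 - <<'E'
from h import *
for th,z in((25,79),(20,79.2),(16,79.5),(12,79.8),(9.5,80),(8,80)):
    r=bot.movel(*dpose([-89.3+5*np.sin(np.radians(th)),0,z],th),max_speed=30,threshold=15);S((th,r))
    if r: break
s=imaging.capture("side");cv2.imwrite("pics/s5.png",s)
cv2.imwrite("pics/s5z.png",cv2.resize(s[100:240,200:330],None,fx=4.2,fy=4.2,interpolation=cv2.INTER_CUBIC))
E
```

```text
(25, False) 18.18 [521.3   0.6 140.6] [2.706 0.    1.583] op 0.122 F [ 1.7 -0.8 -1.1] g 78.7
(20, False) 18.68 [525.9   0.8 131.4] [ 2.792 -0.     1.583] op 0.123 F [ 1.7 -1.1 -2.4] g 78.6
(16, False) 19.09 [529.    0.8 124.2] [ 2.862 -0.     1.583] op 0.126 F [ 3.3 -0.4 -1.6] g 78.7
(12, False) 19.51 [531.6   0.8 116.6] [2.931 0.    1.583] op 0.126 F [ 3.4 -0.7 -1.3] g 78.7
(9.5, False) 19.82 [532.9   0.9 111.7] [2.975 0.    1.583] op 0.124 F [ 2.4 -0.7 -0.2] g 78.8
(8, False) 20.08 [533.6   0.8 108.8] [3.001 0.    1.583] op 0.127 F [ 2.7  0.1 -0.8] g 78.9
```

View pics/s5z.png

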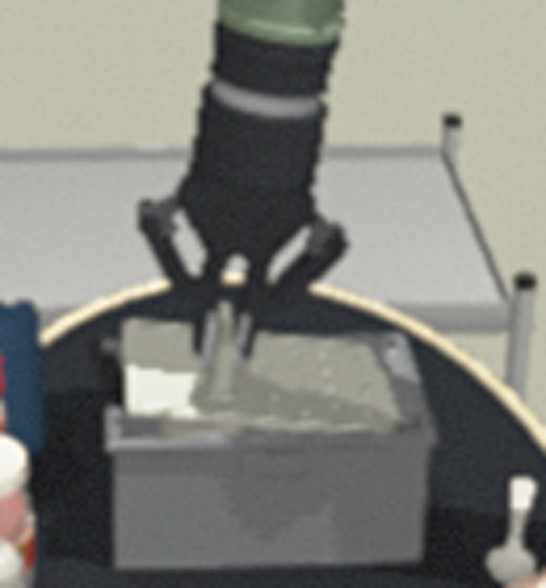

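Smooth so far: the tongue side is in and the end is near the top of the ramp. I'll lower it further until it touches the ramp, release it, then press with shut fingers.

```bash
python3 - <<'E'
from h import *
for th in(6.5,5.5):
    r=bot.movel(*dpose([-89.3+5*np.sin(np.radians(th)),0,80],th),max_speed=20,threshold=8);S((th,r))
    if r: break
bot.grip(0.4);S("rel")
s=bot.get_state();p=np.array(s["tcp_pos"]);R=Rot.from_euler("xyz",s["orientation"]).as_matrix()
bot.movel(list(p-60*R[:,2]),max_speed=200)
bot.grip(0.0,effort=40)
w=BC+np.array([64,0.8,0])
bot.movel([w[0],w[1],140],[pi,0,BY+pi/2],max_speed=200);S("over end")
bot.movel([w[0],w[1],112],max_speed=100)
print(bot.movel([w[0],w[1],86],max_speed=30,threshold=4));S("touch")
s=imaging.capture("side");cv2.imwrite("pics/s6.png",s)
E
```

```text
(6.5, False) 20.44 [534.2   0.9 105.6] [3.027 0.    1.583] op 0.123 F [ 3.2 -0.1  0.1] g 78.9
(5.5, False) 20.7 [534.5   0.8 103.5] [3.045 0.    1.583] op 0.123 F [2.4 0.  0.1] g 78.9
rel 21.05 [533.5   1.  103.2] [ 3.047 -0.     1.583] op 0.402 F [-0.4  0.6  0.1] g 0.0
over end 22.31 [568.6   1.3 138.8] [-3.14  -0.     1.583] op 0.002 F [ 0.2 -0.  -0.3] g 0.0
True
touch 23.34 [568.4   1.3  94.5] [-3.142 -0.     1.583] op 0.007 F [-0.1  0.   0.8] g 0.0
```

```bash
python3 - <<'E'
from h import *
x,y=BC[0]+64,1.3
for z in np.arange(93,83,-1.0):
    r=bot.movel([x,y,z],max_speed=15,threshold=35);S((z,r))
    if r or bot.get_state()["contact_force"][2]>38: break
E
```

```text
(np.float64(93.0), False) 23.69 [568.2   1.3  92.8] [ 3.141 -0.     1.583] op -0.0 F [-0.6 -0.3 -0.1] g 0.0
(np.float64(92.0), False) 23.94 [568.3   1.3  92. ] [ 3.141 -0.     1.583] op 0.004 F [-0.5  0.3  1. ] g 0.4
(np.float64(91.0), False) 24.19 [568.4   1.3  91. ] [ 3.141 -0.     1.583] op -0.002 F [-0.7 -0.4  1. ] g 0.5
(np.float64(90.0), False) 24.44 [568.4   1.3  89.9] [ 3.141 -0.     1.583] op -0.0 F [0.2 0.4 1.1] g 0.4
(np.float64(89.0), False) 24.69 [568.4   1.3  88.9] [ 3.141 -0.     1.583] op -0.002 F [-0.6 -0.5  0.4] g 0.4
(np.float64(88.0), False) 24.94 [568.5   1.3  88. ] [ 3.141 -0.     1.583] op 0.003 F [-0.5  0.3  0.9] g 0.4
(np.float64(87.0), False) 25.19 [568.1   1.3  86.7] [ 3.142 -0.     1.583] op 0.003 F [-0.   0.7  0.5] g 0.0
(np.float64(86.0), False) 25.44 [568.3   1.3  85.8] [ 3.141 -0.     1.583] op 0.006 F [-0.2 -1.1 -0.1] g 0.0
(np.float64(85.0), False) 25.69 [568.5   1.3  85.1] [ 3.141 -0.     1.583] op -0.0 F [0.4 0.4 1.5] g 0.5
(np.float64(84.0), False) 25.94 [568.5   1.3  85. ] [3.14  0.    1.583] op 0.001 F [-2.4  0.3  7.8] g 4.2
```

```bash
python3 - <<'E'
from h import *
bot.movel([568.5,1.3,150],max_speed=200)
bot.move_ptp([448.5,224,150],[pi,0,0.4-pi]);S("lemon above")
t=imaging.capture("top");cv2.imwrite("pics/t7.png",t);s=imaging.capture("side");cv2.imwrite("pics/s7.png",s)
a=cv2.resize(t[150:250,225:300],None,fx=5,fy=5,interpolation=cv2.INTER_CUBIC);b=cv2.resize(s[165:245,215:310],None,fx=4.4,fy=4.4,interpolation=cv2.INTER_CUBIC)
v=np.zeros((500,800,3),np.uint8);v[:,:375]=a;v[:b.shape[0],380:380+b.shape[1]]=b[:,:420]
cv2.imwrite("pics/v7.png",v)
E
```

```text
lemon above 27.78 [448.5 223.6 149.4] [-3.141e+00 -1.000e-03 -2.743e+00] op 0.0 F [0.8 0.6 1.1] g 0.0
```

View pics/v7.png

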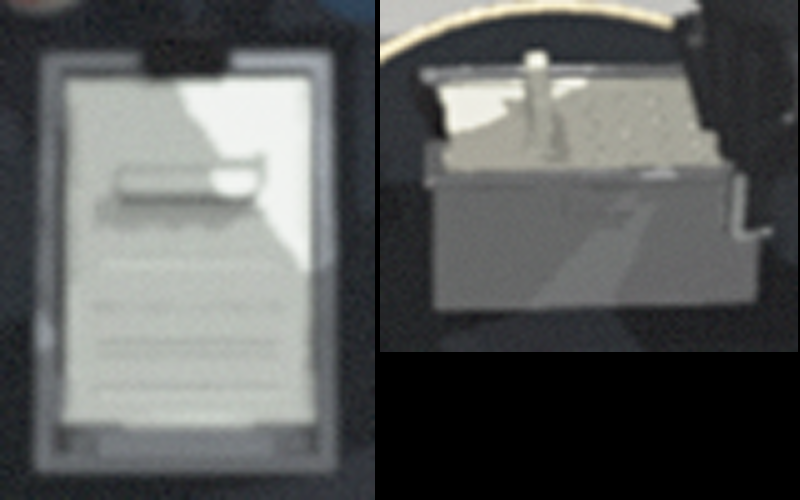

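The divider lies inside the rim, with its rib at (190,180) and its tongue under the lip bar at row 430. I'll check numerically whether the black catch at (188,60) overlaps the plate's end edge.

```bash
python3 - <<'E'
from h import *
np.set_printoptions(precision=0,suppress=True,linewidth=150)
for n in("top0","t7"):
    g=cv2.cvtColor(cv2.imread(f"pics/{n}.png"),cv2.COLOR_BGR2GRAY).astype(int)
    print(n)
    for r in range(156,172): print(r,g[r,234:294:3])
# predicted rows: end edge top at z85 x=88.5; nose x=84 z=91; tab x=94 z=118
for P in([88.5,-40,85],[88.5,0,85],[84,0,91],[88.5,0,96],[94,0,118],[90,-40,93],[-74.5,45,85]):print(P,proj("top",BC+np.array(P)).round(1))
E
```

```text
top0
156 [54 52 54 53 44 41 38 41 46 44 49 45 39 37 34 39 44 35 36 41]
157 [51 54 54 49 38 38 35 41 47 47 46 44 34 33 34 29 33 36 38 34]
158 [54 55 56 56 42 39 44 32 31 31 35 35 43 37 46 35 39 40 42 37]
159 [64 66 69 68 58 61 52 36 38 31 31 36 47 66 66 62 63 63 64 42]
160 [ 94 112 112 113 112 107  96  34  32  38  41  35  59 108 106 111 110 114 107  65]
161 [130 159 157 158 160 156 122  37  36  36  37  41  69 149 148 152 151 153 143  78]
162 [151 169 167 171 170 163 124  39  40  43  39  39  65 160 164 162 159 163 160  90]
163 [153 145 140 142 141 137 104  37  35  35  37  36  69 138 141 138 138 141 159  95]
164 [151 122 108 108 109 108  93  51  40  43  40  37  82 108 102 108 102 115 152  91]
165 [153 126 100  93  95  90 101  64  49  50  49  49 103  92  92  95  94 122 154  92]
166 [151 135 102  88  94  91  99  79  72  71  71  71 103  95  92  94  94 134 153  93]
167 [153 142 103  87  93  95  94  87  84  84  84  87  93  92  95  91  95 137 154  91]
168 [152 140 103  83  93  89  90  97  93  92  93  91  89  89  94  94  92 133 148  94]
169 [151 143  96  76  94  95  91  92  94  91  92  88  93 
[... 982 characters left out ...]
]
166 [108 111 159 154 156 157 148 122 126 170 181 182 221 225 226 227 228 217 149  94]
167 [110 115 180 179 180 182 173 161 166 210 231 230 241 240 240 241 241 229 145  94]
168 [110 122 183 185 183 187 187 181 180 219 241 239 241 242 242 242 241 225 145  95]
169 [108 120 185 187 186 184 184 185 188 211 242 241 241 241 242 241 241 226 143  93]
170 [105 113 181 186 185 184 187 189 185 204 241 241 241 241 241 242 242 228 145  93]
171 [108 112 174 188 186 187 185 186 187 194 240 242 241 242 241 241 241 230 141  96]
[88.5, -40, 85] [279. 165.]
[88.5, 0, 85] [262. 165.]
[84, 0, 91] [262. 166.]
[88.5, 0, 96] [262. 164.]
[94, 0, 118] [262. 159.]
[90, -40, 93] [279. 163.]
[-74.5, 45, 85] [242. 234.]
```

The catch's black edge is unchanged from before and now overlaps the plate's end edge. The press bottomed at z=85.0, which is the home height, so the divider is clipped. Now the lemon.

```bash
python3 - <<'E'
from h import *
bot.grip(1.0,effort=25)
x,y=448.5,223.8
print(bot.movel([x,y,7],max_speed=150,threshold=8));S("down")
bot.grip(0.0,effort=25);S("grip")
zg=bot.get_state()["tcp_pos"][2]
bot.movel([x,y,150],max_speed=150);S("up")
bot.movel([476.5,0.8,150],[pi,0,BY-pi],max_speed=150);S("over")
bot.movel([476.5,0.8,85+zg+10],max_speed=100)
print(bot.movel([476.5,0.8,85+zg-2],max_speed=15,threshold=3));S("placed")
cv2.imwrite("pics/s8.png",imaging.capture("side"))
E
```

```text
False
down 29.77 [449.1 224.    7.6] [-3.141e+00  1.000e-03 -2.742e+00] op 0.995 F [0.7 0.2 0.3] g 0.0
grip 30.16 [449.2 224.    8.1] [-3.141e+00  2.000e-03 -2.742e+00] op 0.655 F [-1.5 -0.7  5.7] g 25.3
up 31.26 [447.8 223.6 149.1] [ 3.141e+00 -2.000e-03 -2.742e+00] op 0.65 F [-0.8 -0.6 -2.1] g 26.8
over 32.91 [476.3   1.4 150. ] [ 3.141 -0.    -3.129] op 0.649 F [-0.9  0.  -1.8] g 26.8
True
placed 34.17 [476.5   0.8  93.2] [ 3.142 -0.    -3.13 ] op 0.648 F [-0.5  0.1  2.5] g 27.1
```

Contact came at the expected height, so I'll release, retreat and look.

```bash
python3 - <<'E'
from h import *
bot.grip(0.85);bot.dwell(.2);S("rel")
p=bot.get_state()["tcp_pos"]
bot.movel([p[0],p[1],170],max_speed=120)
bot.move_ptp([400,-250,200],[pi,0,BY-pi]);bot.dwell(.5);S("away")
t=imaging.capture("top");s=imaging.capture("side")
a=cv2.resize(t[150:250,225:300],None,fx=5,fy=5,interpolation=cv2.INTER_CUBIC);b=cv2.resize(s[150:245,215:310],None,fx=4.4,fy=4.4,interpolation=cv2.INTER_CUBIC)
v=np.zeros((500,800,3),np.uint8);v[:,:375]=a;v[:b.shape[0],380:380+b.shape[1]]=b[:,:420]
cv2.imwrite("pics/v9.png",v)
hs=lambda i:cv2.moments(cv2.inRange(cv2.cvtColor(i,cv2.COLOR_BGR2HSV),(20,120,80),(35,255,255))[150:250,225:310],True)
c=[np.array([225+m['m10']/m['m00'],150+m['m01']/m['m00']]) for m in(hs(t),hs(s))]
print(c,tri(*c)[0]-BC)
E
```

```text
rel 34.74 [475.6   1.   92.5] [ 3.141e+00 -2.000e-03 -3.130e+00] op 0.848 F [-0.8  0.3 -0.1] g 0.0
away 37.07 [ 400.2 -249.7  200. ] [ 3.142  0.    -3.129] op 0.847 F [0.4 0.5 0.1] g 0.0
[array([261.33904762, 211.89904762]), array([273.31809145, 183.08946322])] [-2.87551757e+01 -7.12680680e-02  1.16862789e+02]
```

View pics/v9.png

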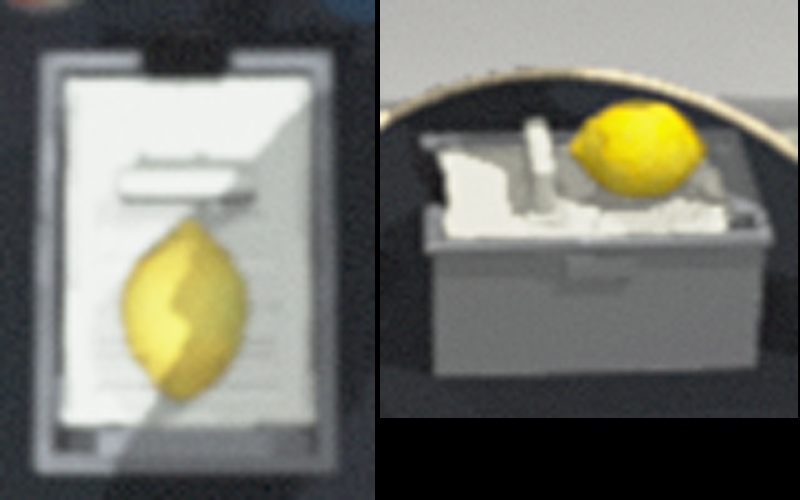

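The lemon lies on the tongue side at (183,310), about x=-29, y=0, z=117 mm in the box frame. The divider is level and its end is under the catch at row 78, so I'm handing in.

```bash
python3 -c "
from bench import bot
print(bot.sign_off())"
```

```text
the job is handed in; nothing more can be done
None
```

I handed the job in with both tins standing in the box, the divider clipped in under the lip and catch, and the lemon resting on its tongue side; the last pictures bear this out, but sign-off returned no verdict.

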